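Put the specimen jars back in their row

ROBOT

A 6-joint arm with a two-finger parallel gripper is mounted at the origin on the work surface. World frame = base frame: x ahead of the robot, y to its left, z up, the work surface at z = 0. Lengths are in mm, angles in rad, forces in N, time in s.
With the tool pointing down it reaches from about 425 to 1125 mm from the base axis. Payload 14.9 kg.
Tool frame: the origin (TCP) lies at the very end of the fingers, on their centre line; the grasp point (between the pads) lies 19 mm behind it; z points along the fingers, y is the line along which they close (so a half turn about z gives the same grasp; the last joint's range is limited). The gripper opens to 91 mm and grips with 3 to 60 N. Pads are 32 mm wide; open, the fingers measure 118 mm over their backs; the gripper's body (76 mm by 178 mm) begins 60 mm behind the grasp point.
Start: joints at [-1.221, 0.379, 1.734, -0, 1.028, -0.033], TCP at [261.46, -649.351, 213.932] pointing down, gripper open.
Joint ranges: [-2.77, 2.77], [-0.74, 2.19], [0, 2.66], [-1.06, 4.2], [0.31, 2.87], [-3.08, 3.08]. Speed limits (rad/s): [1.89, 1.89, 2.39, 3.14, 3.14, 3.14].

INTERFACE

Orientations are given as a unit quaternion [x, y, z, w].
In Python, from bench import robot gives the robot as it stands.
- The arm moves only by the tool servo_tool, never from a script. Its arguments are lists of equal length, an entry for each row: "travel": the shift along the tool's x, y, z in cm, a list of three; "rotation": the turn, a rotation vector about the tool's x, y, z in rad, a list of three; "claw": the closure, from 0 (fully open) to 1 (shut). In form: {"travel": [[dx, dy, dz], ...], "rotation": [[rx, ry, rz], ...], "claw": [claw, ...]}. A call has exactly 10 rows; each row shifts and turns the commanded pose from where the row before left it, along the tool's axes as they then stand; what a row does not reach is not made up. A row lasts 1/8 s, in which the tool goes at most 62.5 mm and 10.7 degrees, less where a joint would pass 70% of its speed; a pose out of reach is approached as far as the arm can. A call is refused whole if a number of a shift passes 6.25 or a number of a turn 0.188, either way. A call with a gripper value outside its range is refused whole. The fingers move at their own pace and stop on an object; "newtons" is the grip in N (left out, the last holds). Time passes only in rows, so rows that do not move let the fingers close, or fill a call up. It gives the time, the measured TCP pose, the force, the opening and the grip force at its end, in the units of the state.
- robot.get_obs(): the state, without advancing time (a new reading comes with each control period).
- robot.read_camera(name): name is "scene" or "top"; returns a dict with "frame" (400x640x3 uint8, red, green, blue), "depth" (400x640 float32, mm along the optical axis (not along the pixel's ray), 0 where there is no reading), "vfov" (degrees; the focal length in pixels is half the picture's height over the tangent of half this angle, whatever the lens; pixels are square), "cx", "cy" (the principal point, pixels), "pose" (4x4, takes a point from camera to world coordinates). Camera axes: x right, y up, looking along -z (the intrinsics and any distortion apply to the point x, -y, -z); pixel columns grow to the right and rows downward; lengths in mm; the calibration is good to about 2 mm. A picture is of the moment at which its call begins.
- robot.sign_off(): hands the job in; it is judged then, once.
Trained networks look in the newest picture that a camera, given by its name, has taken for a name from the list of things; names that differ only in an ending like _2 or _b are one class to them, and where a whole thing is asked for, a point or a joint stands for the part that bears it (a point fixed in the world has none). Each returns a list of dicts, best first, with "confidence" (0 to 1); they miss things now and then, are a little off and sometimes report something else, mostly with a low value. They report only what shows in the picture. A call takes as long as a camera call.
- robot.cut_out(camera, name): "region" (400x640 bool, what is visible of it) and "bbox" ([centre column, centre row, width, height] in pixels, round what is visible of it).
The state is a dict: "time": time; "q": joint angles; "joint_velocities": joint speeds; "joint_efforts": joint torques, N m; "position": TCP position; "tool_rot": TCP orientation; "ft_force": force on the tool from outside, world axes, zero at the start; "torque": the same for the moment, N m; "grip_width": finger opening in mm; "finger_force": force on a finger pad.
Only numpy, scipy, OpenCV 4.12 (cv2) and the standard library are available. Lean on these libraries where they do the work, as an engineer would, in place of code of your own. Each camera call takes 0.05 s, during which the arm holds its last target. There are 200 camera calls.

TASK

One specimen jar stands at one end of the low wooden shelf beside the microscope. Two jars of exactly that kind stand on the desk among other glassware: gently set both upright on the shelf beside it, so that the three stand side by side in one straight row along the middle of the shelf, with a gap of about 25 mm between neighbours. Leave the first jar where it is.

Things in the scene. Friction and masses are not known exactly. Their poses are not given: they have to be found in the camera images.
- jar_a: A jar to shelve: amber glass jar with white screw cap and paper label, round, 50 mm across, 95 mm tall with cap, about 180 g; origin at the centre of its underside, z its upright axis, yaw means nothing. Upright on the desk on the robot's side of the shelf, 30 mm or more clear all round. Same glass but not to be shelved: a slim bottle (34 mm across, 110 mm tall) and a squat jar (70 mm across, 50 mm tall).
- jar_b: The other jar to shelve, same as jar_a: amber glass jar with white screw cap and paper label, round, 50 mm across, 95 mm tall with cap, about 180 g; origin at the centre of its underside, z its upright axis, yaw means nothing. It starts upright on the desk, as jar_a does, 30 mm or more clear all round.
- row_jar: The jar already on the shelf: amber glass jar with white screw cap and paper label, round, 50 mm across, 95 mm tall with cap, about 180 g; origin at the centre of its underside, z its upright axis, yaw means nothing. On the shelf's middle line, 40 mm from one end (either one); the row grows from it to the other end, where, 40 mm in, a beaker stands (54 mm across, 70 mm tall), with room for both jars between.
- shelf: Low fixed wooden shelf: a flat board on two side legs, no rim or back, open above. Origin: centre of its underside at desk height. x runs across it (120 mm deep), away from the robot, turned up to 9 degrees aside; y along its length (340 mm); z up. Jars stand on its flat top, 60 mm above the origin; the row's middle line is x = 0.

How it is judged (in metres and radians):
At the end, for the whole second after the job is handed in: All three jars stand upright (7 degrees) and at rest on the shelf, centres within 18 mm of its lengthwise middle line; the two added jars follow the first, in either order, neighbours' centres 60 to 90 mm apart (gaps 10 to 40 mm); the first jar is within 20 mm of its start (((horizontal distance between row_jar and jar_a between 0.06 and 0.09 m and horizontal distance between jar_a and jar_b between 0.06 and 0.09 m and horizontal distance between row_jar and jar_b above 0.11 m) or (horizontal distance between row_jar and jar_b between 0.06 and 0.09 m and horizontal distance between jar_b and jar_a between 0.06 and 0.09 m and horizontal distance between row_jar and jar_a above 0.11 m)) and x of jar_a in the frame of shelf between -0.018 and 0.018 m and z of jar_a in the frame of shelf between 0.054 and 0.066 m and angle between each of jar_a, jar_b, row_jar's own z axis and vertical below 0.12 rad and linear speed of each of jar_a, jar_b, row_jar below 0.02 m/s and x of jar_b in the frame of shelf between -0.018 and 0.018 m and z of jar_b in the frame of shelf between 0.054 and 0.066 m and x of row_jar in the frame of shelf between -0.018 and 0.018 m and z of row_jar in the frame of shelf between 0.054 and 0.066 m and distance of row_jar from where it was at the start of the episode below 0.02 m); the robot touches nothing.
It fails at once if a jar is dropped (falls free more than about 20 mm, let go by the fingers) ((contact force between the fingers and jar_a below 0.3 N and linear speed of jar_a above 0.6 m/s) or (contact force between the fingers and jar_b below 0.3 N and linear speed of jar_b above 0.6 m/s)).
It fails at once if a jar is banged down on the shelf (more than 60 N) (contact force between any of jar_a, jar_b and shelf above 60 N).
It also fails if it takes over 59 s, if anything falls off the work surface, if the arm or the gripper's body presses on something with over 40 N, if the wrist force passes 120 N, or if a joint passes its speed limit or range.

## Working session

There is one attempt and no reset: what is moved stays moved. The work goes in short steps, Python scripts to look and compute and a tool call to move; the robot and the scene stay as the last step left them, time stands still between calls to the robot, and variables do not carry over. Pictures are saved under pics/ and viewed, at most 10 in all, crops included, and the job is handed in when it is done.

Besides the shell and the picture viewer there is one more tool, called after "Request:" as a command line: name --argument value ..., lists and objects as JSON in quotes. servo_tool: Moves the arm, as the interface text tells. Its arguments: {"type":"object","properties":{"travel":{"type":"array","items":{"type":"array","items":{"type":"number"}}},"rotation":{"type":"array","items":{"type":"array","items":{"type":"number"}}},"claw":{"type":"array","items":{"type":"number"}},"newtons":{"type":"number"}},"required":["travel","rotation","claw"]}

```bash
mkdir -p pics
cat > h.py <<'E'
import numpy as np,cv2
from bench import robot
def cam(n):
    c=robot.read_camera(n); H,W=c["depth"].shape
    f=H/2/np.tan(np.radians(c["vfov"])/2)
    v,u=np.mgrid[:H,:W]; d=c["depth"]
    P=np.stack([(u-c["cx"])/f*d,-(v-c["cy"])/f*d,-d,np.ones_like(d)],-1)@np.array(c["pose"]).T
    return c,P[...,:3]
E
python3 - <<'E'
from h import *
for n in("top","scene"):
    c,P=cam(n); cv2.imwrite(f"pics/{n}0.png",c["frame"][...,::-1]); print(n,c.keys(),c["vfov"],c["cx"],c["cy"],np.round(c["pose"],2).tolist())
    d=c["depth"]
    for k in("jar_a","row_jar","shelf"):
        for r in robot.cut_out(n,k):
            m=r["region"]&(d>0); p=P[m]
            if len(p)==0: continue
            zt=np.percentile(p[:,2],95); t=p[p[:,2]>zt-8]
            print(k,round(r["confidence"],2),np.round(r["bbox"]),"top z",round(zt),"c",np.round((t.min(0)+t.max(0))/2),"med",np.round(np.median(t,0)),"ext",np.round(np.ptp(t,axis=0)))
print(robot.get_obs())
E
```

```text
top dict_keys(['frame', 'depth', 'vfov', 'cx', 'cy', 'pose']) 54.20477667155834 310.6418122693488 198.08425939971838 [[-0.02, 0.99, -0.1, 451.9], [-1.0, -0.01, 0.01, -5.43], [0.0, 0.1, 0.99, 896.59], [0.0, 0.0, 0.0, 1.0]]
jar_a 0.9 [342. 241.  29.  23.] top z 97 c [443. -75.  94.] med [444. -75.  95.] ext [43. 41. 10.]
jar_a 0.85 [184. 240.  34.  22.] top z 97 c [454. 265.  94.] med [453. 264.  95.] ext [43. 44. 11.]
row_jar 0.57 [395. 146.  31.  33.] top z 157 c [ 638. -186.  154.] med [ 638. -186.  155.] ext [44. 44. 10.]
shelf 0.94 [332. 151. 156.  54.] top z 62 c [637. -57.  92.] med [629. -55.  60.] ext [123. 339.  75.]
scene dict_keys(['frame', 'depth', 'vfov', 'cx', 'cy', 'pose']) 46.61928856412206 328.19538965346834 204.20096048083806 [[-0.03, -0.65, 0.76, 1162.68], [1.0, -0.02, 0.02, -0.85], [0.0, 0.76, 0.65, 580.65], [0.0, 0.0, 0.0, 1.0]]
jar_a 0.97 [301. 172.  29.  52.] top z 95 c [446. -72.  92.] med [450. -71.  94.] ext [45. 43. 10.]
jar_a 0.88 [480. 178.  36.  54.] top z 95 c [456. 266.  92.] med [461. 265.  94.] ext [44. 42. 10.]
row_jar 0.6 [218. 216.  42.  66.] top z 155 c [ 641. -184.  152.] med [ 644. -183.  154.] ext [45. 44. 10.]
{'time': 0.4, 'q': array([-1.22127083e+00,  3.78981222e-01,  1.73431156e+00,  2.80868970e-05,
        1.02848831e+00, -3.32972246e-02]), 'joint_velocities': array([-0.00042704,  0.00119383, -0.00131962, -0.00045156, -0.00072692,
        0.00014628]), 'joint_efforts': array([-2.87057308e-03, -7.62940907e+01, -4.34228611e+01,  6.48867153e-02,
        4.02211526e-02, -5.47700859e-05]), 'position': array([ 261.45986104, -649.27139227,  213.8196223 ]), 'tool_rot': array([ 9.81738084e-01,  1.90237550e-01, -2.95765003e-06, -9.49379543e-05]), 'ft_force': array([-0.2003355 , -0.19841256, -0.11113006]), 'torque': array([-0.03035802,  0.0149877 , -0.00122069]), 'finger_force': 0.0, 'grip_width': 91.21277068373821}
```

Run:
```python
from h import *
c,P=cam("top"); d=c["depth"]
for k in("shelf","beaker"):
    try: R=robot.cut_out("top",k)
    except Exception as e: print(k,e); continue
    for r in R: print(k,r["confidence"],r["bbox"])
    if k=="shelf":
        p=P[R[0]["region"]&(abs(P[...,2]-60)<8)&(d>0)]
        (cx,cy),(w,h),a=cv2.minAreaRect(p[:,:2].astype(np.float32)); print(cx,cy,w,h,a)
# obstacle map: heights in 10 mm cells
m=(d>0)&(P[...,2]>12)&(P[...,0]>250)&(P[...,0]<900)&(abs(P[...,1])<600)
n,l,s,_=cv2.connectedComponentsWithStats(m.astype(np.uint8))
for i in range(1,n):
    if s[i,4]>40:
        q=P[l==i]; print(s[i,:4],"x",np.round(np.percentile(q[:,0],[1,99])),"y",np.round(np.percentile(q[:,1],[1,99])),"z",np.round(np.percentile(q[:,2],[99])))
```

```text
shelf 0.6 [332.2, 151.7, 157.8, 54.7]
637.0777587890625 -57.20451354980469 121.0602798461914 339.11077880859375 0.47973108291625977
beaker it knows: jar, row_jar, shelf
[435  24 120  76] x [769. 898.] y [-527. -311.] z [104.]
[29 36 57 49] x [816. 898.] y [513. 597.] z [80.]
[235  41 123  51] x [794. 898.] y [-121.  158.] z [42.]
[109  49  86  40] x [807. 899.] y [263. 454.] z [17.]
[23 89 56 85] x [607. 790.] y [527. 599.] z [77.]
[254 124 159  58] x [577. 695.] y [-221.  109.] z [156.]
[552 128  20  83] x [512. 693.] y [-600. -574.] z [20.]
[129 143  42  41] x [583. 671.] y [312. 400.] z [19.]
[435 151  88  64] x [507. 632.] y [-474. -299.] z [39.]
[419 220  26  16] x [454. 485.] y [-278. -253.] z [112.]
[260 225  31  32] x [415. 479.] y [ 38. 100.] z [53.]
[166 228  34  23] x [430. 476.] y [240. 284.] z [97.]
[  0 231  86  94] x [293. 467.] y [494. 598.] z [154.]
[329 230  25  24] x [419. 467.] y [-95. -50.] z [98.]
[306 382  32  18] x [250. 262.] y [-34.   0.] z [414.]
```

View pics/top0.png

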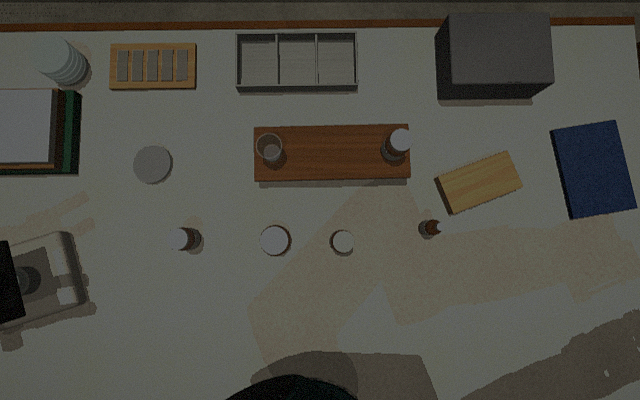

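View pics/scene0.png

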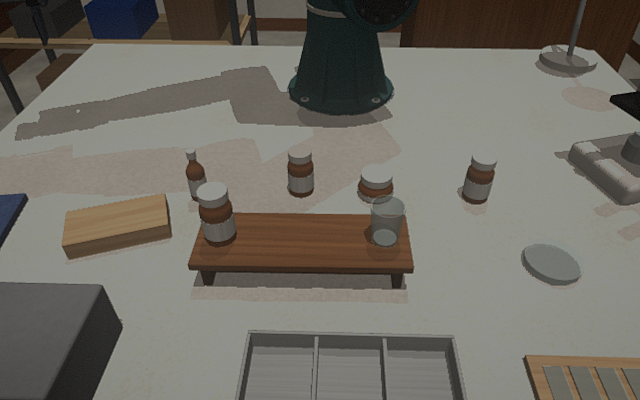

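Request:
servo_tool --travel '[[3.85,-4.65,0],[3.85,-4.65,0],[3.85,-4.65,0],[3.85,-4.65,0],[3.85,-4.65,0],[3.85,-4.65,0],[3.85,-4.65,0],[3.85,-4.65,0],[3.85,-4.65,0],[3.85,-4.65,0]]' --rotation '[[0,0,0],[0,0,0],[0,0,0],[0,0,0],[0,0,0],[0,0,0],[0,0,0],[0,0,0],[0,0,0],[0,0,0]]' --claw '[0,0,0,0,0,0,0,0,0,0]' --newtons 15

```text
time: 1.75
position: [445.4, -72.3, 214.4]
tool_rot: [0.982, 0.19, 0.001, 0.0]
ft_force: [0.7, 0.0, 0.2]
grip_width: 90.9
finger_force: 0.0
```

Request:
servo_tool --travel '[[0,0,1],[0,0,1],[0,0,1],[0,0,1],[0,0,1],[0,0,1],[0,0,1],[0,0,0],[0,0,0],[0,0,0]]' --rotation '[[0,0,-0.17],[0,0,-0.17],[0,0,-0.17],[0,0,-0.17],[0,0,-0.17],[0,0,-0.17],[0,0,-0.168],[0,0,0],[0,0,0],[0,0,0]]' --claw '[0,0,0,0,0,0,0,0,0,0]'

```text
time: 3.0
position: [445.2, -74.3, 144.4]
tool_rot: [0.708, 0.706, 0.0, 0.0]
ft_force: [-0.1, -0.1, 0.2]
grip_width: 91.1
finger_force: 0.0
```

Request:
servo_tool --travel '[[0,0,1.5],[0,0,1.5],[0,0,1.5],[0,0,1.5],[0,0,1.5],[0,0,1.5],[0,0,1.5],[0,0,1.3],[0,0,0],[0,0,0]]' --rotation '[[0,0,0],[0,0,0],[0,0,0],[0,0,0],[0,0,0],[0,0,0],[0,0,0],[0,0,0],[0,0,0],[0,0,0]]' --claw '[0,0,0,0,0,0,0,0,0,0]'

```text
time: 4.25
position: [445.1, -74.3, 26.1]
tool_rot: [0.707, 0.707, 0.0, 0.0]
ft_force: [0.6, 0.2, 0.7]
grip_width: 91.2
finger_force: 0.0
```

Request:
servo_tool --travel '[[0,0,0],[0,0,0],[0,0,0],[0,0,0],[0,0,0],[0,0,0],[0,0,0],[0,0,0],[0,0,0],[0,0,0]]' --rotation '[[0,0,0],[0,0,0],[0,0,0],[0,0,0],[0,0,0],[0,0,0],[0,0,0],[0,0,0],[0,0,0],[0,0,0]]' --claw '[0.2,0.3,0.35,0.4,0.45,0.5,0.55,0.6,0.6,0.6]' --newtons 15

```text
time: 5.5
position: [445.1, -74.2, 25.9]
tool_rot: [0.707, 0.707, 0.0, 0.0]
ft_force: [-0.3, 0.4, -2.6]
grip_width: 49.8
finger_force: 15.0
```

Request:
servo_tool --travel '[[0,0,-1],[0,0,-2],[0,0,-2.5],[0,0,-2.5],[0,0,-2],[-0.74,3,0],[-0.74,4,0],[-0.74,4,0],[-0.74,3,0],[-0.74,2,0]]' --rotation '[[0,0,0],[0,0,0],[0,0,0],[0,0,0],[0,0,0],[0,0,0],[0,0,0],[0,0,0],[0,0,0],[0,0,0]]' --claw '[0.6,0.6,0.6,0.6,0.6,0.6,0.6,0.6,0.6,0.6]'

```text
time: 6.75
position: [606.2, -111.4, 126.6]
tool_rot: [0.707, 0.707, 0.0, 0.0]
ft_force: [-0.2, 0.9, -2.6]
grip_width: 49.5
finger_force: 15.0
```

Request:
servo_tool --travel '[[0,2,0],[0,1.2,0],[0,0,0],[0,0,0],[0,0,0],[0,0,0],[0,0,0],[0,0,0],[0,0,0],[0,0,0]]' --rotation '[[0,0,0],[0,0,0],[0,0,0],[0,0,0],[0,0,0],[0,0,0],[0,0,0],[0,0,0],[0,0,0],[0,0,0]]' --claw '[0.6,0.6,0.6,0.6,0.6,0.6,0.6,0.6,0.6,0.6]'

```text
time: 8.0
position: [636.9, -111.2, 125.9]
tool_rot: [0.707, 0.707, 0.0, -0.0]
ft_force: [0.7, 0.9, -2.7]
grip_width: 49.9
finger_force: 15.0
```

Run:
```python
from h import *
c,P=cam("scene"); cv2.imwrite("pics/s1.png",cv2.resize(c["frame"][100:320,100:480,::-1],None,fx=2,fy=2)); d=c["depth"]
for r in robot.cut_out("scene","jar_a"):
    p=P[r["region"]&(d>0)]; zt=np.percentile(p[:,2],97); t=p[p[:,2]>zt-8]
    print(r["confidence"],r["bbox"],zt,np.percentile(p[:,2],2),(np.percentile(p[:,1],2)+np.percentile(p[:,1],98))/2,(t.min(0)+t.max(0))/2)
```

```text
0.78 [268.7, 215.1, 22.6, 27.2] 146.23931851343698 103.85154445669875 -104.67165320614079 [652.55316925 -89.97897514 145.07404061]
0.57 [477.5, 178.1, 36.2, 55.4] 95.47112968862099 3.7470825383480384 265.1223976359855 [455.17793229 266.11552609  92.32409111]
```

View pics/s1.png

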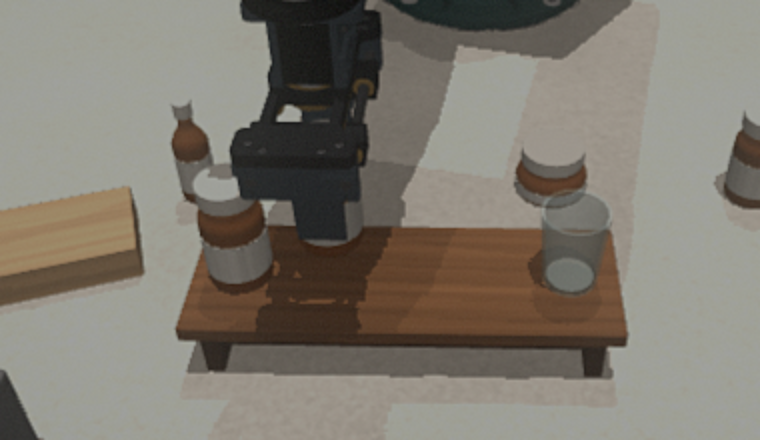

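The jar is held upright between row jar (crop ~235,230) and beaker (575,240), clear of both. Lowering it now.

Request:
servo_tool --travel '[[0,0,0.8],[0,0,0.8],[0,0,0.8],[0,0,0.6],[0,0,0.4],[0,0,0.1],[0,0,0.1],[0,0,0.1],[0,0,0.1],[0,0,0.1]]' --rotation '[[0,0,0],[0,0,0],[0,0,0],[0,0,0],[0,0,0],[0,0,0],[0,0,0],[0,0,0],[0,0,0],[0,0,0]]' --claw '[0.6,0.6,0.6,0.6,0.6,0.6,0.6,0.6,0.6,0.6]'

```text
time: 9.35
position: [636.9, -111.2, 87.0]
tool_rot: [0.707, 0.707, 0.0, 0.0]
ft_force: [-0.5, 0.1, -1.5]
grip_width: 49.6
finger_force: 15.0
```

Request:
servo_tool --travel '[[0,0,0.05],[0,0,0.05],[0,0,0.05],[0,0,0],[0,0,0],[0,0,0],[0,0,0],[0,0,0],[0,0,0],[0,0,0]]' --rotation '[[0,0,0],[0,0,0],[0,0,0],[0,0,0],[0,0,0],[0,0,0],[0,0,0],[0,0,0],[0,0,0],[0,0,0]]' --claw '[0.6,0.6,0.6,0.6,0.6,0.6,0.6,0.6,0.6,0.6]'

```text
time: 10.6
position: [637.0, -111.2, 85.9]
tool_rot: [0.707, 0.707, 0.0, 0.0]
ft_force: [-3.3, 0.6, 5.5]
grip_width: 49.6
finger_force: 15.0
```

Request:
servo_tool --travel '[[0,0,0],[0,0,0],[0,0,0],[0,0,0],[0,0,0],[0,0,-1],[0,0,-2],[0,0,-3],[0,0,-3],[0,0,-2]]' --rotation '[[0,0,0],[0,0,0],[0,0,0],[0,0,0],[0,0,0],[0,0,0],[0,0,0],[0,0,0],[0,0,0],[0,0,0]]' --claw '[0.42,0.38,0.3,0.15,0,0,0,0,0,0]'

```text
time: 11.85
position: [637.6, -111.3, 198.3]
tool_rot: [0.707, 0.707, 0.001, 0.001]
ft_force: [0.2, 0.2, 0.5]
grip_width: 91.1
finger_force: 0.0
```

Request:
servo_tool --travel '[[3.7,-1.8,0],[4.7,-2.3,0],[4.7,-2.3,0],[4.7,-2.3,0],[4.7,-2.3,0],[4.7,-2.3,0],[4.7,-2.3,0],[3.7,-1.8,0],[2,-0.8,0],[0,0,0]]' --rotation '[[0,0,0],[0,0,0],[0,0,0],[0,0,0],[0,0,0],[0,0,0],[0,0,0],[0,0,0],[0,0,0],[0,0,0]]' --claw '[0,0,0,0,0,0,0,0,0,0]'

```text
time: 13.1
position: [454.5, 265.8, 196.0]
tool_rot: [0.706, 0.708, 0.0, 0.0]
ft_force: [1.0, -0.0, -0.4]
grip_width: 91.5
finger_force: 0.0
```

Run:
```python
from h import *
for n in("top","scene"):
    c,P=cam(n); d=c["depth"]
    for k in ("jar_a","row_jar"):
      for r in robot.cut_out(n,k):
        p=P[r["region"]&(d>0)]; zt=np.percentile(p[:,2],95); t=p[p[:,2]>zt-8]
        print(n,k,r["confidence"],np.round(r["bbox"]),zt,(t.min(0)+t.max(0))/2)
    cv2.imwrite(f"pics/{n}2.png",c["frame"][...,::-1])
o=robot.get_obs();print(o["position"],o["q"],o["time"])
```

```text
top jar_a 0.93 [185. 239.  31.  24.] 96.42417974448243 [454.1887952  264.67152663  93.43591041]
top jar_a 0.75 [361. 146.  30.  33.] 157.0186223449839 [ 636.95659984 -111.3837679   153.8036481 ]
top row_jar 0.72 [399. 147.  29.  34.] 156.69428382821312 [ 637.91208976 -186.48642353  153.82688433]
scene jar_a 0.76 [478. 177.  36.  53.] 95.11779809238948 [455.97278722 267.5669427   92.14974832]
scene jar_a 0.65 [266. 216.  33.  64.] 154.9151404670086 [ 639.08113477 -109.49252208  151.86136505]
scene row_jar 0.74 [219. 217.  42.  68.] 154.98404473145513 [ 641.5848826  -183.86277362  151.63349821]
[455.23994258 264.12108941 195.50349198] [ 4.81441000e-01  1.30095815e-01  2.09410698e+00 -1.83068964e-05
  9.17389742e-01  4.82515659e-01] 13.4
```

View pics/scene2.png

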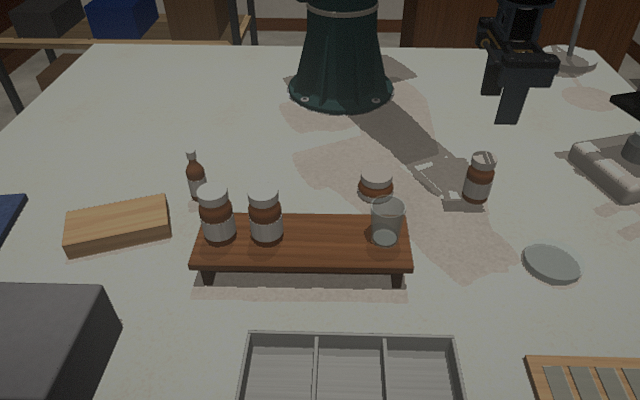

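The first jar stands on the shelf at (266,216) beside the row jar at (217,217), 75 mm apart, and the gripper is above jar_b at (478,178). Descending and gripping it.

Request:
servo_tool --travel '[[0.1,0,2],[0,0,2],[0,0,2],[0,0,2],[0,0,2],[0,0,2],[0,0,2],[0,0,1.5],[0,0,1],[0,0,0.4]]' --rotation '[[0,0,0],[0,0,0],[0,0,0],[0,0,0],[0,0,0],[0,0,0],[0,0,0],[0,0,0],[0,0,0],[0,0,0]]' --claw '[0,0,0,0,0,0,0,0,0,0]'

```text
time: 14.65
position: [455.0, 265.7, 26.1]
tool_rot: [0.707, 0.707, -0.0, -0.0]
ft_force: [-0.1, 0.2, -0.1]
grip_width: 91.3
finger_force: 0.0
```

Request:
servo_tool --travel '[[0,0,0],[0,0,0],[0,0,0],[0,0,0],[0,0,0],[0,0,0],[0,0,0],[0,0,0],[0,0,0],[0,0,0]]' --rotation '[[0,0,0],[0,0,0],[0,0,0],[0,0,0],[0,0,0],[0,0,0],[0,0,0],[0,0,0],[0,0,0],[0,0,0]]' --claw '[0.2,0.3,0.35,0.4,0.45,0.5,0.55,0.6,0.6,0.6]' --newtons 15

```text
time: 15.9
position: [454.5, 265.7, 26.4]
tool_rot: [0.707, 0.707, -0.0, -0.0]
ft_force: [-4.5, 0.2, 6.0]
grip_width: 49.7
finger_force: 15.0
```

Request:
servo_tool --travel '[[0,0,-1],[0,0,-2],[0,0,-2.5],[0,0,-2.5],[0,0,-2],[-3,0.5,0],[-4.5,0.7,0],[-5,0.8,0],[-5,0.8,0],[-5,0.8,0]]' --rotation '[[0,0,0],[0,0,0],[0,0,0],[0,0,0],[0,0,0],[0,0,0],[0,0,0],[0,0,0],[0,0,0],[0,0,0]]' --claw '[0.6,0.6,0.6,0.6,0.6,0.6,0.6,0.6,0.6,0.6]'

```text
time: 17.15
position: [491.3, 39.2, 127.1]
tool_rot: [0.707, 0.707, 0.0, 0.0]
ft_force: [0.3, 0.7, -1.5]
grip_width: 49.5
finger_force: 15.0
```

Request:
servo_tool --travel '[[-4.2,0.5,0],[-2.5,0.4,0],[-1,1,0],[0,2.5,0],[0,3.5,0],[0,3.5,0],[0,2.25,0],[0,1,0],[0,0,0],[0,0,0]]' --rotation '[[0,0,0],[0,0,0],[0,0,0],[0,0,0],[0,0,0],[0,0,0],[0,0,0],[0,0,0],[0,0,0],[0,0,0]]' --claw '[0.6,0.6,0.6,0.6,0.6,0.6,0.6,0.6,0.6,0.6]'

```text
time: 18.4
position: [636.5, -36.0, 126.3]
tool_rot: [0.707, 0.707, -0.0, -0.0]
ft_force: [-1.2, -0.8, -2.5]
grip_width: 49.4
finger_force: 15.0
```

Request:
servo_tool --travel '[[0,0,0.8],[0,0,0.8],[0,0,0.8],[0,0,0.6],[0,0,0.4],[0,0,0.1],[0,0,0.1],[0,0,0.1],[0,0,0.1],[0,0,0.1]]' --rotation '[[0,0,0],[0,0,0],[0,0,0],[0,0,0],[0,0,0],[0,0,0],[0,0,0],[0,0,0],[0,0,0],[0,0,0]]' --claw '[0.6,0.6,0.6,0.6,0.6,0.6,0.6,0.6,0.6,0.6]'

```text
time: 19.65
position: [637.4, -36.2, 87.4]
tool_rot: [0.707, 0.707, 0.0, 0.0]
ft_force: [0.3, -0.3, -1.6]
grip_width: 49.6
finger_force: 15.0
```

Request:
servo_tool --travel '[[0,0,0.05],[0,0,0.05],[0,0,0.05],[0,0,0],[0,0,0],[0,0,0],[0,0,0],[0,0,0],[0,0,0],[0,0,0]]' --rotation '[[0,0,0],[0,0,0],[0,0,0],[0,0,0],[0,0,0],[0,0,0],[0,0,0],[0,0,0],[0,0,0],[0,0,0]]' --claw '[0.6,0.6,0.6,0.6,0.6,0.6,0.6,0.6,0.6,0.6]'

```text
time: 20.9
position: [637.5, -36.2, 86.5]
tool_rot: [0.707, 0.707, 0.0, -0.0]
ft_force: [-4.0, 0.3, 5.9]
grip_width: 49.4
finger_force: 15.0
```

Contact is felt; release, rise and back away.

Request:
servo_tool --travel '[[0,0,0],[0,0,0],[0,0,0],[0,0,0],[0,0,0],[0,0,-1],[0,0,-2],[0,0,-3],[0,0,-3],[0,0,-3]]' --rotation '[[0,0,0],[0,0,0],[0,0,0],[0,0,0],[0,0,0],[0,0,0],[0,0,0],[0,0,0],[0,0,0],[0,0,0]]' --claw '[0.42,0.38,0.3,0.15,0,0,0,0,0,0]'

```text
time: 22.15
position: [637.6, -36.2, 208.6]
tool_rot: [0.707, 0.707, 0.0, 0.001]
ft_force: [0.4, 1.2, 0.3]
grip_width: 90.8
finger_force: 0.0
```

Request:
servo_tool --travel '[[3,-2,0],[4,-2,0],[4,-2,0],[4,-2,0],[4,-2,0],[4,-2,0],[4,-2,0],[1,-1,0],[0,0,0],[0,0,0]]' --rotation '[[0,0,0],[0,0,0],[0,0,0],[0,0,0],[0,0,0],[0,0,0],[0,0,0],[0,0,0],[0,0,0],[0,0,0]]' --claw '[0,0,0,0,0,0,0,0,0,0]'

```text
time: 23.4
position: [488.0, 243.1, 206.4]
tool_rot: [0.707, 0.707, 0.0, 0.0]
ft_force: [-0.8, -1.5, 0.7]
grip_width: 90.9
finger_force: 0.0
```

Run:
```python
from h import *
for n in("top","scene"):
    c,P=cam(n); d=c["depth"]
    for k in ("jar_a","row_jar"):
      for r in robot.cut_out(n,k):
        p=P[r["region"]&(d>0)]; zt=np.percentile(p[:,2],95); t=p[p[:,2]>zt-8]
        print(n,k,r["confidence"],np.round(r["bbox"]),zt,(t.min(0)+t.max(0))/2)
    cv2.imwrite(f"pics/{n}3.png",c["frame"][...,::-1])
```

```text
top jar_a 0.68 [361. 147.  32.  33.] 156.80305896769215 [ 637.14334421 -111.36281499  154.04199786]
top jar_a 0.6 [324. 147.  23.  34.] 156.82356923363025 [637.37983246 -37.4280947  153.90810461]
top row_jar 0.66 [397. 145.  30.  29.] 156.9679665646463 [ 637.01228884 -186.70579529  153.94114483]
scene jar_a 0.84 [315. 215.  38.  68.] 155.1131993228766 [639.65894046 -34.49970579 151.88453541]
scene row_jar 0.84 [219. 216.  45.  67.] 154.96798751005326 [ 640.89244474 -183.65784837  151.77758601]
```

View pics/scene3.png

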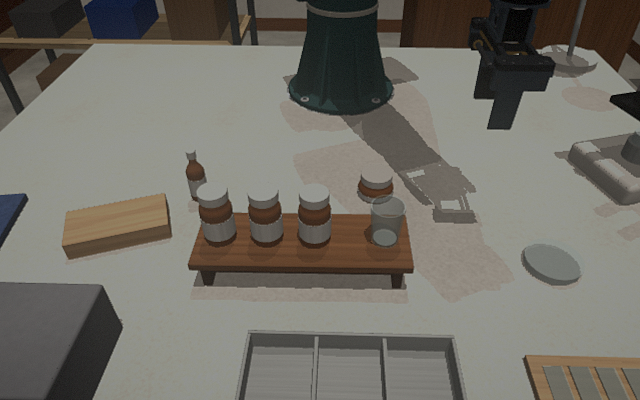

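Three jars stand in a straight row at (217,216), (266,216) and (315,215), about 75 mm apart, and the arm is clear.

```bash
python3 -c "
from bench import robot
print(robot.sign_off())"
```

```text
the job is handed in; nothing more can be done
None
```

Both jars now stand upright on the shelf beside the first, in one straight row with centres about 75 mm apart (gaps about 25 mm); the first jar was not moved, and the job is handed in (sign-off returned no verdict).

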